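# Find the socket key that fits the burr nut and back the jammed coffee grinder off

### The arm

A 7-joint arm with a two-finger parallel gripper is mounted at the origin on a cart in front of the work surface, level with it; the furniture and walls round the work are solid. World frame = base frame: x ahead of the robot, y to its left, z up, the work surface at z = 0. Lengths are in m, angles in rad, forces in N, time in s.
With the tool pointing down it reaches from about 0.35 to 0.9 m from the base axis. Payload 7.2 kg.
Tool frame: the origin (TCP) lies at the very end of the fingers, on their centre line; the grasp point (between the pads) lies 19 mm behind it; z points along the fingers, y is the line along which they close (so a half turn about z gives the same grasp; the last joint's range is limited). The gripper opens to 85 mm and grips with 20 to 120 N. Pads are 22 mm wide; open, the fingers measure 114 mm over their backs; the gripper's body (76 mm by 85 mm) begins 54 mm behind the grasp point. The pads swing forward as they close: fully open they stand 13 mm farther back than shut.
Start: joints at [-1.384, 0.411, -0.013, 1.596, 0.006, 1.134, -0.082], TCP at [0.158, 0.605, 0.231] pointing down, gripper open.
Joint ranges: [-2.95, 2.95], [-0.29, 1.99], [-1.47, 1.44], [0.14, 2.54], [-1.03, 4.17], [0.13, 1.85], [-2.86, 2.86]. Speed limits (rad/s): [2.39, 2.39, 3.01, 3.01, 3.14, 3.14, 3.14].

### API

Orientations are given as a 3x3 rotation matrix whose columns are the frame's x, y, z axes.
In Python, from rig import robot gives the robot as it stands.
- The arm moves only by the tool play_rows, never from a script. Its argument "rows" is a list of rows, each a list of 3 entries, a list of its own where there are three numbers: the shift along the tool's x, y, z in units of 30 mm (1.0 is 30 mm), then the turn, a rotation vector about the tool's x, y, z in units of 5 degrees (1.0 is 5 degrees), then the closure in counts, from 0 (fully open) to 255 (shut). A call has 1 to 20 rows; each row shifts and turns the commanded pose from where the row before left it, along the tool's axes as they then stand; what a row does not reach is not made up. A row lasts 1/12 s, in which the tool goes at most 41.7 mm and 7.16 degrees, less where a joint would pass 70% of its speed; a pose out of reach is approached as far as the arm can. A call is refused whole if a number of a shift passes 1 or a number of a turn 1, either way. A call with a gripper value outside its range is refused whole. The fingers move at their own pace and stop on an object; "newtons" is the grip in N (left out, the last holds). Time passes only in rows, so rows that do not move let the fingers close. It gives the time, the measured TCP pose, the force, the opening and the grip force at its end, in the units of the state.
- robot.sense(): the state, without advancing time (a new reading comes with each control period).
- robot.get_image(name): name is "side" or "top" or "wrist"; returns (picture, depth): 384x512x3 uint8, red, green, blue; 384x512 float32, m along the optical axis (not along the pixel's ray), 0 where there is no reading.
- robot.camera_model(name): a dict with "camera_matrix" (3x3 intrinsics, pixels), "k1" (the pictures are not rectified: a ray, as slopes to the right and down, at radius r is drawn at 1 + k1 r^2 times it, then the intrinsics apply), "camera_from_world" (4x4, takes a point from world to camera coordinates); the wrist camera has in their place "hand_eye" (4x4, takes a point from camera to tool coordinates, whose origin is the TCP and whose axes are the flange's). Camera axes: x right, y down, z forward; pixel columns grow to the right and rows downward; lengths in m; the calibration is good to about 2 mm. A picture is of the moment at which its call begins: read the wrist's pose just before it. camera_model takes no time and is no camera call.
- robot.hand_in(): hands the job in; it is judged then, once.
The state is a dict: "clock": time; "qpos": joint angles; "joint_vel": joint speeds; "joint_efforts": joint torques, N m; "eef_pos": TCP position; "orientation": TCP orientation; "wrist_force": force on the tool from outside, world axes, zero at the start; "moment": the same for the moment, N m; "gripper_width": opening from 0.0 (shut) to 1.0 (fully open); "grasp_force": force on a finger pad.
Only numpy, scipy, OpenCV 4.12 (cv2) and the standard library are available. Lean on these libraries where they do the work, as an engineer would, in place of code of your own. Each camera call takes 0.05 s, during which the arm holds its last target. There are 200 camera calls.

### The job

The coffee grinder has jammed: find which of the three socket keys in the wooden stand fits the brass hex nut on its burr by trying them on the nut, and put any that stops short or slips round back upright in a hole of the stand. With the fitting key pushed fully home on the nut, use it, not the fingers, to turn the burr back about an eighth of a turn counter-clockwise seen from above, and finish there still gripping the key, seated on the nut, without letting go. Do not tip a key over, and leave the other things on the counter where they are.

Things in the scene. Friction and masses are not known exactly. Their poses are not given: they have to be found in the camera images.
- burr (a joint): Turn of the grinder's inner burr with its nut, rad: 0 at the start, growing counter-clockwise seen from above (an eighth of a turn is 0.79). Clockwise it is jammed: it stops at -0.03. Stiff: it takes about 0.3 N m to turn and stays where it is left; the end stop is at 2.6.
- grinder: Red coffee grinder without hopper, fixed to the counter, 140 x 116 mm footprint; origin under the burr's axis on the counter, front (drawer) towards its -x. On top an open aluminium collar, 98 mm outside, 84 mm inside, rim at 150 mm; the burr and nut stand in its middle.
- nut_seat (a point): Centre of the flat steel face (49 mm across) under the brass nut, on the burr's axis, 142 mm above the counter; a key that is fully home stands with its mouth on this face. z up. Two flats of the hexagonal nut face this point's +x and -x. Turns with the burr.
- nut_top (a point): Centre of the brass nut's top, 13 mm above nut_seat. The nut is 24 mm across flats, 27.7 mm across corners, its top edge chamfered 1 mm; a round spindle end 14 mm across stands 7.5 mm out of it.
- key_a: Socket key, one of three that look alike: round chromed barrel 40 mm across, 34 mm tall, hexagonal mouth below, neck, and on top a black T-bar 54 mm long (along its y), 16 mm thick (along its x), from 54 to 76 mm above the mouth: grip it across the 16 mm at mid-length. About 160 g. Origin: centre of the mouth's rim (the underside), z up. Two flats of the bore face its +x and -x.
- key_b: Socket key, outside exactly as key_a. The keys' bores are unmarked and out of sight, 26 mm deep with a 1 mm lead-in. One is 19.5 mm across flats: too small, it stops on the nut's top, 13 mm short of home. One is 25.8 mm: it fits, with 8 degrees of play either way. One is 31 mm: too big, it goes home but slips round. Which key is which is not told.
- key_c: Socket key, outside exactly as key_a, bore as told under key_b. The three keys stand mouth down in the stand's holes, in any order, bars within 0.35 rad of the stand's length.
- key_stand: Wooden stand, fixed, 68 mm (its x) x 196 mm (its y) x 22 mm tall, origin centre of its underside, with three round holes in a row along its y, 62 mm apart. A key stands mouth down in each, its mouth 10 mm above the counter, its bar roughly along the stand's length.
- key_stand_hole0 (a point): Centre of the mouth of the stand's first (its -y end) hole, on the stand's top face: hole 48 mm across, 12 mm deep (4 mm of room round a key).
- key_stand_hole1 (a point): Centre of the mouth of the stand's middle hole, on the stand's top face: hole 48 mm across, 12 mm deep (4 mm of room round a key).
- key_stand_hole2 (a point): Centre of the mouth of the stand's third (its +y end) hole, on the stand's top face: hole 48 mm across, 12 mm deep (4 mm of room round a key).
- hopper: The grinder's clear bean hopper with black lid, taken off, 104 mm across and 128 mm tall, standing at the back right. Bystander, loose. Origin: centre of its underside.
- upper_burr: The grinder's ring-shaped upper burr with a wire bail, taken off, 90 mm across and 36 mm tall, lying at the back. Bystander, loose. Origin: centre of its underside.
- descaler_box: Upright white and blue carton, 39 x 85 x 125 mm, at the back. Bystander, loose. Origin: centre of its underside.
- capsule_gold: Gold dome-shaped coffee capsule, 57 mm across, 34 mm tall. Bystander, loose. Origin: centre of its underside.
- espresso_cup_white: White espresso cup, 61 x 82 x 58 mm, at the front left. Bystander, loose. Origin: centre of its underside.
- tap_brush: Small green cleaning brush lying flat, 147 mm long, 20 mm tall, left of the grinder. Bystander, loose. Origin: centre of its underside.

How it is judged:
On the way:
1. a key is held fully home on the nut, the burr not yet turned (((z of key_a in the frame of nut_seat between -0.004 and 0.004 m and horizontal distance between key_a and nut_seat below 0.004 m and angle between key_a's own z axis and vertical below 0.1 rad and contact force between the fingers and key_a above 2 N and linear speed of key_a below 0.03 m/s) or (z of key_b in the frame of nut_seat between -0.004 and 0.004 m and horizontal distance between key_b and nut_seat below 0.004 m and angle between key_b's own z axis and vertical below 0.1 rad and contact force between the fingers and key_b above 2 N and linear speed of key_b below 0.03 m/s) or (z of key_c in the frame of nut_seat between -0.004 and 0.004 m and horizontal distance between key_c and nut_seat below 0.004 m and angle between key_c's own z axis and vertical below 0.1 rad and contact force between the fingers and key_c above 2 N and linear speed of key_c below 0.03 m/s)) and value of joint burr below 0.35 rad), for 0.1 s.
At the end, for the whole second after the job is handed in: One key is gripped (over 2 N), upright within 0.1 rad, its mouth within 4 mm of the seat in height and sideways; the burr stands 0.5 to 1.1 rad counter-clockwise; both other keys stand upright (0.15 rad) on the floor of a stand hole, within 10 mm of its centre (value of joint burr between 0.5 and 1.1 rad and ((z of key_a in the frame of nut_seat between -0.004 and 0.004 m and horizontal distance between key_a and nut_seat below 0.004 m and angle between key_a's own z axis and vertical below 0.1 rad and contact force between the fingers and key_a above 2 N and linear speed of key_a below 0.03 m/s and (z of key_b in the frame of key_stand between 0.005 and 0.015 m and angle between key_b's own z axis and vertical below 0.15 rad and (horizontal distance between key_b and key_stand_hole0 below 0.01 m or horizontal distance between key_b and key_stand_hole1 below 0.01 m or horizontal distance between key_b and key_stand_hole2 below 0.01 m)) and (z of key_c in the frame of key_stand between 0.005 and 0.015 m and angle between key_c's own z axis and vertical below 0.15 rad and (horizontal distance between key_c and key_stand_hole0 below 0.01 m or horizontal distance between key_c and key_stand_hole1 below 0.01 m or horizontal distance between key_c and key_stand_hole2 below 0.01 m))) or (z of key_b in the frame of nut_seat between -0.004 and 0.004 m and horizontal distance between key_b and nut_seat below 0.004 m and angle between key_b's own z axis and vertical below 0.1 rad and contact force between the fingers and key_b above 2 N and linear speed of key_b below 0.03 m/s and (z of key_a in the frame of key_stand between 0.005 and 0.015 m and angle between key_a's own z axis and vertical below 0.15 rad and (horizontal distance between key_a and key_stand_hole0 below 0.01 m or horizontal distance between key_a and key_stand_hole1 below 0.01 m or horizontal distance between key_a and key_stand_hole2 below 0.01 m)) and (z of key_c in the frame of key_stand between 0.005 and 0.015 m and angle between key_c's own z axis and vertical below 0.15 rad and (horizontal distance between key_c and key_stand_hole0 below 0.01 m or horizontal distance between key_c and key_stand_hole1 below 0.01 m or horizontal distance between key_c and key_stand_hole2 below 0.01 m))) or (z of key_c in the frame of nut_seat between -0.004 and 0.004 m and horizontal distance between key_c and nut_seat below 0.004 m and angle between key_c's own z axis and vertical below 0.1 rad and contact force between the fingers and key_c above 2 N and linear speed of key_c below 0.03 m/s and (z of key_a in the frame of key_stand between 0.005 and 0.015 m and angle between key_a's own z axis and vertical below 0.15 rad and (horizontal distance between key_a and key_stand_hole0 below 0.01 m or horizontal distance between key_a and key_stand_hole1 below 0.01 m or horizontal distance between key_a and key_stand_hole2 below 0.01 m)) and (z of key_b in the frame of key_stand between 0.005 and 0.015 m and angle between key_b's own z axis and vertical below 0.15 rad and (horizontal distance between key_b and key_stand_hole0 below 0.01 m or horizontal distance between key_b and key_stand_hole1 below 0.01 m or horizontal distance between key_b and key_stand_hole2 below 0.01 m))))); the arm keeps its last pose, push and grip.
It fails at once if the fingers themselves push on the grinder, its burr or nut with over 5 N (contact force between the fingers and grinder above 5 N).
It fails at once if a key is tipped over (angle between any of key_a, key_b, key_c's own z axis and vertical above 0.7 rad).
It fails at once if another thing on the counter is pushed away by more than 25 mm (distance of any of hopper, upper_burr, descaler_box, capsule_gold, espresso_cup_white, tap_brush from where it was at the start of the episode above 0.025 m).
It also fails if it takes over 72 s, if anything falls off the work surface, if the arm or the gripper's body presses on something with over 40 N, if the wrist force passes 120 N, or if a joint passes its speed limit or range.

## Working session

There is one attempt and no reset: what is moved stays moved. The work goes in short steps, Python scripts to look and compute and a tool call to move; the robot and the scene stay as the last step left them, time stands still between calls to the robot, and variables do not carry over. Pictures are saved under pics/ and viewed, at most 10 in all, crops included, and the job is handed in when it is done.

Besides the shell and the picture viewer there is one more tool, called after "Emit:" as name(argument=value, ...) on one line, values as JSON. play_rows: Moves the arm, as the interface text tells. Its arguments: {"type":"object","properties":{"rows":{"type":"array"},"newtons":{"type":"number"}},"required":["rows"]}

```bash
mkdir -p pics; ls; cat > h.py <<'E'
import numpy as np, cv2
from rig import robot
def world(name,u,v,d=None,z=None,s=None):
    m=robot.camera_model(name);K=np.array(m["camera_matrix"])
    x=(u-K[0,2])/K[0,0];y=(v-K[1,2])/K[1,1]
    a,b=x,y
    for _ in range(20):
        f=1+m["k1"]*(a*a+b*b);a,b=x/f,y/f
    ray=np.array([a,b,1.])
    if "hand_eye" in m:
        s=s or robot.sense();T=np.eye(4);T[:3,:3]=s["orientation"];T[:3,3]=s["eef_pos"];T=T@np.array(m["hand_eye"])
    else: T=np.linalg.inv(np.array(m["camera_from_world"]))
    o=T[:3,3];r=T[:3,:3]@ray
    if d is None: d=(z-o[2])/r[2]
    return o+d*r
def snap(name):
    p,d=robot.get_image(name);cv2.imwrite(f"pics/{name}_tmp.png",p[:,:,::-1]);np.save(f"pics/{name}.npy",d);return p,d
E
python3 - <<'E'
from h import *
a,_=snap("top");b,_=snap("side")
cv2.imwrite("pics/t1.png",cv2.resize(a[:,:,::-1],(800,600)));cv2.imwrite("pics/s1.png",b[:,:,::-1])
s=robot.sense();print(s["clock"],s["eef_pos"],s["orientation"],s["wrist_force"])
for n in("top","side"):
  T=np.linalg.inv(robot.camera_model(n)["camera_from_world"]);print(T.round(3))
print(robot.camera_model("wrist"))
E
```

```text
pics
0.1 [0.15744916 0.60439504 0.23053684] [[-9.67720069e-01  2.52027378e-01 -2.61803491e-04]
 [ 2.52027494e-01  9.67719066e-01 -1.39695515e-03]
 [-9.87187129e-05 -1.41784321e-03 -9.99998990e-01]] [ 0.03054396 -0.45566019  0.59575026]
[[-0.025 -0.991  0.128  0.43 ]
 [-0.999  0.021 -0.03   0.028]
 [ 0.027 -0.129 -0.991  0.944]
 [ 0.     0.     0.     1.   ]]
[[-0.992 -0.031  0.121  0.425]
 [-0.122  0.415 -0.901  0.867]
 [-0.022 -0.909 -0.416  0.502]
 [ 0.     0.     0.     1.   ]]
{'camera_matrix': array([[294.23832812,   0.        , 257.07831823],
       [  0.        , 294.23832812, 192.61255652],
       [  0.        ,   0.        ,   1.        ]]), 'k1': -0.02133379142586188, 'hand_eye': array([[ 9.49517283e-04, -9.63386632e-01, -2.68114333e-01,
         6.84156024e-02],
       [ 9.99999154e-01,  1.15317988e-03, -6.02137165e-04,
         6.72255814e-05],
       [ 8.89274950e-04, -2.68113534e-01,  9.63386912e-01,
        -1.44302299e-01],
       [ 0.00000000e+00,  0.00000000e+00,  0.00000000e+00,
         1.00000000e+00]])}
```

View pics/t1.png

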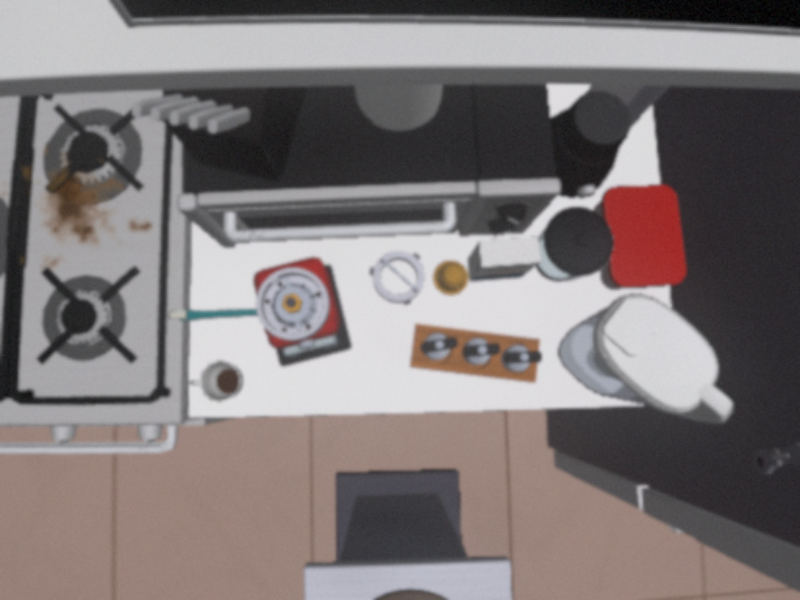

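The top view shows the grinder with its nut at about (291,303) of the 800x600 picture. The stand's keys are at about (438,345), (480,350) and (519,357). I'll enlarge the crops.

```bash
python3 - <<'E'
import cv2,numpy as np
from h import *
p=cv2.imread("pics/top_tmp.png")
a=cv2.resize(p[155:245,155:225],None,fx=6,fy=6,interpolation=cv2.INTER_CUBIC)
b=cv2.resize(p[200:250,260:350],None,fx=6,fy=6,interpolation=cv2.INTER_CUBIC)[:, :]
W=np.zeros((600,800,3),np.uint8)
W[:540,:420]=a
cv2.imwrite("pics/c1.png",a);
b=cv2.resize(p[200:250,260:350],None,fx=8,fy=8,interpolation=cv2.INTER_CUBIC)
W=np.zeros((600,760,3),np.uint8); W[:400,:720]=b
cv2.imwrite("pics/c2.png",b)
d=np.load("pics/top.npy")
for (u,v) in((186,194),(280,221),(307,224),(332,228)):
  print(u,v,d[v,u],world("top",u,v,d=d[v,u]).round(4))
# height map segmentation
vv,uu=np.mgrid[150:250,150:352]
P=np.array([world("top",u,v,d=d[v,u]) for u,v in zip(uu.ravel(),vv.ravel())])
U=uu.ravel();V=vv.ravel()
st=P[(U>255)&(P[:,2]>.075)&(P[:,2]<.095)&(P[:,0]<.5)&(P[:,1]<0.05)]
import sys
_,lab,c=cv2.kmeans(st[:,:2].astype(np.float32),3,None,(3,50,1e-5),5,cv2.KMEANS_PP_CENTERS)
for k in np.argsort(-c[:,1]):
  q=st[lab.ravel()==k];e=cv2.minAreaRect(q[:,:2].astype(np.float32))
  w,vec=np.linalg.eigh(np.cov(q[:,:2].T));ax=vec[:,1];print("key",c[k],len(q),"barangle",np.arctan2(ax[1],ax[0]),np.sqrt(w*12),e)
r=P[(U<225)&(P[:,2]>.143)&(P[:,2]<.156)]
print("rim",len(r),cv2.minEnclosingCircle(r[:,:2].astype(np.float32)))
top=P[(U>255)&(P[:,2]>.017)&(P[:,2]<.027)&(P[:,0]<.45)]
print("stand",len(top),cv2.minAreaRect(top[:,:2].astype(np.float32)))
E
```

```text
186 194 0.7830107 [0.5343 0.1504 0.1635]
280 221 0.85805666 [ 0.4788 -0.0483  0.0865]
307 224 0.8571963 [ 0.4704 -0.1088  0.0881]
332 228 0.8587816 [ 0.46   -0.1655  0.0869]Traceback (most recent call last):
  File "<stdin>", line 17, in <module>
  File "h.py", line 4, in world
    m=robot.camera_model(name);K=np.array(m["camera_matrix"])
ValueError: time passes only in moves, steps and waits
```

View pics/s1.png

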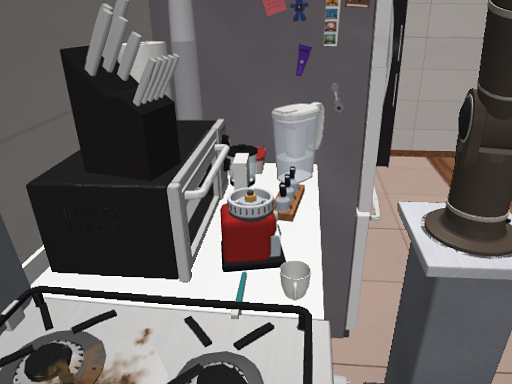

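View pics/c1.png

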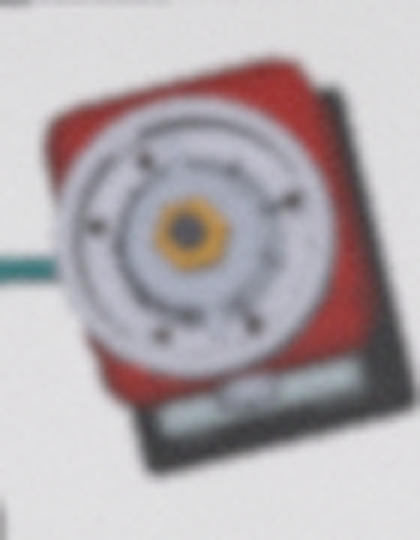

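The side view shows the grinder standing upright, nut up, with the stand behind it. In the crop the nut's centre is at (190,233), i.e. native pixel (186.7,193.8).

```bash
cat > h.py <<'E'
import numpy as np, cv2
from rig import robot
def world(name,u,v,d=None,z=None,s=None):
    m=robot.camera_model(name);K=np.array(m["camera_matrix"])
    uv=np.stack([np.atleast_1d(u),np.atleast_1d(v)],-1).astype(float).reshape(-1,1,2)
    n=cv2.undistortPoints(uv,K,np.array([m["k1"],0,0,0.])).reshape(-1,2)
    ray=np.c_[n,np.ones(len(n))]
    if "hand_eye" in m:
        s=s or robot.sense();T=np.eye(4);T[:3,:3]=s["orientation"];T[:3,3]=s["eef_pos"];T=T@np.array(m["hand_eye"])
    else: T=np.linalg.inv(np.array(m["camera_from_world"]))
    o=T[:3,3];r=ray@T[:3,:3].T
    if d is None: d=(z-o[2])/r[:,2]
    return o+np.atleast_1d(d).reshape(-1,1)*r
def cloud(name,d,s=None):
    v,u=np.mgrid[0:384,0:512]
    P=world(name,u.ravel(),v.ravel(),d=d.ravel(),s=s);P[d.ravel()==0]=np.nan
    return P.reshape(384,512,3)
E
python3 - <<'E'
from h import *
d=np.load("pics/top.npy");P=cloud("top",d)[150:260,150:352].reshape(-1,3)
st=P[(P[:,2]>.08)&(P[:,2]<.095)&(P[:,0]<.52)&(P[:,1]<0.0)&(P[:,1]>-.2)]
_,lab,c=cv2.kmeans(st[:,:2].astype(np.float32),3,None,(3,50,1e-5),5,cv2.KMEANS_PP_CENTERS)
for k in np.argsort(-c[:,1]):
  q=st[lab.ravel()==k]
  w,vec=np.linalg.eigh(np.cov(q[:,:2].T));ax=vec[:,1];print("key",c[k],np.median(q[:,2]),len(q),"barangle",np.degrees(np.arctan2(ax[1],ax[0])),np.sqrt(w*12),cv2.minAreaRect(q[:,:2].astype(np.float32)))
r=P[(P[:,1]>.05)&(P[:,2]>.143)&(P[:,2]<.156)]
print("rim",len(r),cv2.minEnclosingCircle(r[:,:2].astype(np.float32)))
t=P[(P[:,1]<.03)&(P[:,2]>.015)&(P[:,2]<.029)&(P[:,0]<.52)]
print("stand",len(t),np.median(t[:,2]),cv2.minAreaRect(t[:,:2].astype(np.float32)))
print("nut",world("top",186.7,193.8,z=.1625))
E
```

```text
key [ 0.4795133  -0.04919852] 0.08547548767786817 163 barangle 98.07432068216288 [0.01558847 0.0529114 ] ((0.4795646071434021, -0.04962436109781265), (0.01591396890580654, 0.053781893104314804), 8.826340675354004)
key [ 0.47236437 -0.1119771 ] 0.08511697312487593 152 barangle 96.21319205762416 [0.01493681 0.05261631] ((0.4729960560798645, -0.1110096350312233), (0.016184790059924126, 0.05306832864880562), 2.9605042934417725)
key [ 0.46031675 -0.1721088 ] 0.08540797748574475 164 barangle 90.45832495803282 [0.01581237 0.05308169] ((0.46111172437667847, -0.17230689525604248), (0.05294405668973923, 0.01594957895576954), 88.96562957763672)
rim 657 ((0.5363907814025879, 0.15092876553535461), 0.04984626919031143)
stand 1245 0.021909149671527794 ((0.4704974293708801, -0.11121795326471329), (0.1965046375989914, 0.06910817325115204), 82.00196075439453)
nut [[0.53479016 0.14910287 0.1625    ]]
```

Emit:
play_rows(rows=[[[0,0,0],[0,0,1],0],[[0,0,0],[0,0,1],0],[[0,0,0],[0,0,1],0],[[0,0,0],[0,0,1],0],[[0,0,0],[0,0,1],0],[[0,0,0],[0,0,1],0],[[0,0,0],[0,0,1],0],[[0,0,0],[0,0,1],0],[[0,0,0],[0,0,1],0],[[0,0,0],[0,0,1],0],[[0,0,0],[0,0,1],0],[[0,0,0],[0,0,1],0],[[0,0,0],[0,0,1],0],[[0,0,0],[0,0,1],0],[[-0.94,0.79,0],[0,0,1],0],[[-0.94,0.79,0],[0,0,0],0],[[-0.94,0.79,0],[0,0,0],0],[[-0.94,0.79,0],[0,0,0],0],[[-0.94,0.79,0],[0,0,0],0],[[-0.94,0.79,0],[0,0,0],0]])

```text
clock: 1.77
eef_pos: [0.304, 0.4371, 0.231]
orientation: [[-0.007, 1.0, -0.0], [1.0, 0.007, -0.0], [-0.0, -0.0, -1.0]]
wrist_force: [0.8, 0.7, 0.1]
gripper_width: 1.002
grasp_force: 0.0
```

Emit:
play_rows(rows=[[[-0.94,0.79,0],[0,0,0],0],[[-0.94,0.79,0],[0,0,0],0],[[-0.94,0.79,0],[0,0,0],0],[[-0.94,0.79,0],[0,0,0],0],[[-0.94,0.79,0],[0,0,0],0],[[-0.94,0.79,0],[0,0,0],0],[[-0.94,0.79,0],[0,0,0],0],[[-0.94,0.79,0],[0,0,0],0],[[-0.94,0.79,0],[0,0,0],0],[[-0.94,0.79,0],[0,0,0],0],[[0,0,0],[0,0,0],0],[[0,0,0],[0,0,0],0]])

```text
clock: 2.77
eef_pos: [0.5432, 0.1558, 0.2309]
orientation: [[-0.002, 1.0, -0.0], [1.0, 0.002, -0.001], [-0.001, -0.0, -1.0]]
wrist_force: [-1.1, 0.3, 0.7]
gripper_width: 1.001
grasp_force: 0.0
```

```bash
cat >> h.py <<'E'
def st():
    s=robot.sense();R=np.array(s["orientation"])
    print("t",round(s["clock"],2),"p",np.round(s["eef_pos"],4),"yaw",np.degrees(np.arctan2(R[1,0],R[0,0])).round(2),"z",R[:,2].round(4),"F",np.round(s["wrist_force"],1),"M",np.round(s["moment"],2),"w",round(s["gripper_width"],3),"g",round(s["grasp_force"],1))
    return s
E
python3 - <<'E'
from h import *
s=st();print(np.round(s["qpos"],2))
p,d=robot.get_image("wrist")
np.savez("pics/w1.npz",p=p,d=d,pos=s["eef_pos"],R=s["orientation"])
cv2.imwrite("pics/w1.png",p[:,:,::-1])
cv2.imwrite("pics/w1c.png",cv2.resize(p[120:270,156:356,::-1],None,fx=4,fy=4,interpolation=cv2.INTER_CUBIC))
P=cloud("wrist",d,s).reshape(-1,3)
for lo,hi in((.152,.158),(.159,.166)):
  q=P[(P[:,2]>lo)&(P[:,2]<hi)&(np.hypot(P[:,0]-.535,P[:,1]-.15)<.022)]
  print(len(q),q.mean(0),cv2.minEnclosingCircle(q[:,:2].astype(np.float32)))
r=P[(P[:,2]>.147)&(P[:,2]<.153)&(np.abs(np.hypot(P[:,0]-.535,P[:,1]-.15)-.045)<.01)];print("rim",len(r),cv2.minEnclosingCircle(r[:,:2].astype(np.float32)))
E
```

```text
t 2.77 p [0.5432 0.1558 0.2309] yaw 90.12 z [-2.0e-04 -1.2e-03 -1.0e+00] F [-1.1  0.3  0.7] M [-0.    0.02  0.06] w 1.001 g 0.0
[-0.77  0.33  0.52  1.77 -0.18  1.09 -0.19]
509 [0.53691285 0.15310431 0.15626616] ((0.5367227792739868, 0.15088553726673126), 0.013712155632674694)
266 [0.53689243 0.15166126 0.1636977 ] ((0.5368356108665466, 0.15066251158714294), 0.007167375646531582)
rim 3350 ((0.5368770956993103, 0.15088875591754913), 0.05004136264324188)
```

View pics/w1c.png

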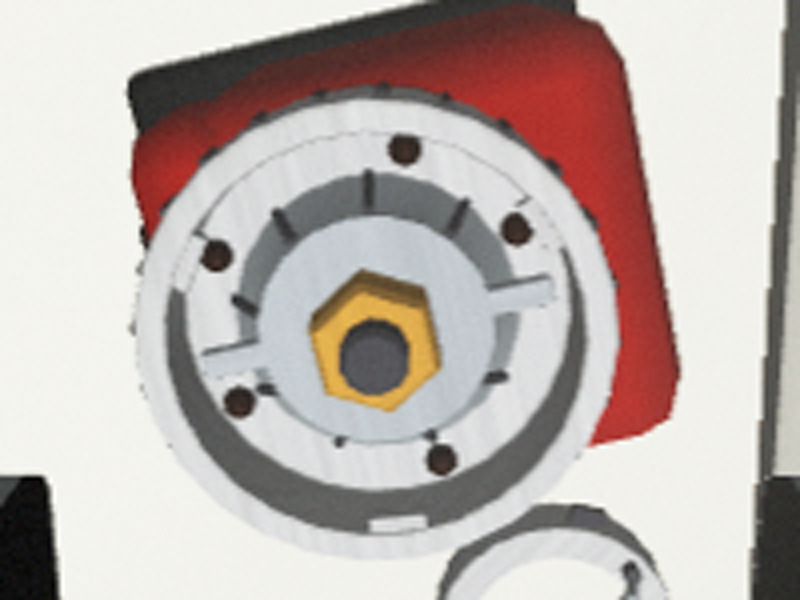

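The wrist crop shows the nut's top face. Its corners are at about (362,282), (427,306), (440,364), (391,411), (326,393) and (311,333).

```bash
python3 - <<'E'
from h import *
w=np.load("pics/w1.npz");s={"eef_pos":w["pos"],"orientation":w["R"]}
c=np.array([(362,282),(427,306),(440,364),(391,411),(326,393),(311,333)],float)
q=world("wrist",156+c[:,0]/4,120+c[:,1]/4,z=.155,s=s)[:,:2]
m=q.mean(0);a=np.degrees(np.arctan2(*(q-m)[:,::-1].T));print(m,a%60,np.linalg.norm(q-m,axis=1))
z=np.exp(1j*np.radians(a)*6).sum();print("corner phase",np.degrees(np.angle(z))/6)
# automatic: gold mask inside lighter face
p=w["p"];h=cv2.cvtColor(p,cv2.COLOR_RGB2HSV)
v,u=np.nonzero((h[...,1]>140)&(h[...,2]>190)&(h[...,0]>12)&(h[...,0]<32))
k=(abs(u-250)<30)&(abs(v-207)<30);Q=world("wrist",u[k],v[k],z=.155,s=s)[:,:2].astype(np.float32)
H=cv2.convexHull(Q)[:,0];print(len(Q),cv2.minEnclosingCircle(Q))
best=[]
for t in range(0,60):
  n=np.radians(t+60*np.arange(6));N=np.c_[np.cos(n),np.sin(n)]
  e=(H@N.T).max(0);best.append(((e[:3]+e[3:]).mean(),t))
print("flat normal",sorted(best)[:3])
E
```

```text
[0.53710521 0.15039724] [41.20174164 41.4855968  45.97445697 42.57261429 42.95773528 45.9342588 ] [0.0138709  0.01327768 0.01300368 0.01344429 0.01369053 0.01316987]
corner phase -16.65120345883476
326 ((0.536310613155365, 0.14991845190525055), 0.012447314336895943)
flat normal [(np.float64(0.02178303475318379), 14), (np.float64(0.021819824872190207), 13), (np.float64(0.021852739059306975), 15)]
```

Emit:
play_rows(rows=[[[-0.98,-0.3,0.15],[0,0,0],0],[[-0.98,-0.3,0.15],[0,0,0],0],[[-0.98,-0.3,0.2],[0,0,0],0],[[-0.98,-0.3,0.2],[0,0,0],0],[[-0.98,-0.3,0.2],[0,0,0],0],[[-0.98,-0.3,0.2],[0,0,0],0],[[-0.98,-0.3,0.2],[0,0,0],0],[[0,0,0],[0,0,-0.8],0],[[0,0,0],[0,0,-0.8],0],[[0,0,0],[0,0,0],0],[[0,0,0],[0,0,0],0]], newtons=80)

```text
clock: 3.73
eef_pos: [0.4805, -0.0463, 0.1922]
orientation: [[-0.146, 0.989, -0.0], [0.989, 0.146, 0.001], [0.001, -0.0, -1.0]]
wrist_force: [0.5, -0.1, -0.1]
gripper_width: 1.0
grasp_force: 0.0
```

```bash
cat >> h.py <<'E'
def keys(name="wrist"):
    s=st();p,d=robot.get_image(name);cv2.imwrite("pics/last.png",p[:,:,::-1])
    P=cloud(name,d,s).reshape(-1,3);R=np.array(s["orientation"])
    q=P[(P[:,2]>.08)&(P[:,2]<.095)&(P[:,0]<.52)&(P[:,0]>.42)&(P[:,1]<-.01)&(P[:,1]>-.21)]
    _,lab,c=cv2.kmeans(q[:,:2].astype(np.float32),3,None,(3,50,1e-5),5,cv2.KMEANS_PP_CENTERS)
    for k in np.argsort(-c[:,1]):
        a=q[lab.ravel()==k];(cx,cy),(w,h),an=cv2.minAreaRect(a[:,:2].astype(np.float32))
        print("key",round(cx,4),round(cy,4),"size",round(w,4),round(h,4),"ang",round(an+(90 if h>w else 0),1),len(a))
E
python3 -c "
from h import *
keys()"
```

```text
t 3.73 p [ 0.4805 -0.0463  0.1922] yaw 98.41 z [-2.e-04  7.e-04 -1.e+00] F [ 0.5 -0.1 -0.1] M [-0.05 -0.04 -0.01] w 1.0 g 0.0
key 0.4807 -0.0507 size 0.016 0.053 ang 98.9 1021
key 0.4718 -0.112 size 0.0166 0.0534 ang 94.6 877
key 0.4603 -0.1662 size 0.0541 0.0188 ang 86.7 640
```

Emit:
play_rows(rows=[[[-0.13,0,0.5],[0,0,-0.1],0],[[0,0,1],[0,0,0],0],[[0,0,1],[0,0,0],0],[[0,0,1],[0,0,0],0],[[0,0,0.7],[0,0,0],0],[[0,0,0.3],[0,0,0],100],[[0,0,0],[0,0,0],255],[[0,0,0],[0,0,0],255],[[0,0,0],[0,0,0],255],[[0,0,0],[0,0,0],255],[[0,0,0],[0,0,0],255],[[0,0,0],[0,0,0],255],[[0,0,0],[0,0,0],255],[[0,0,0],[0,0,0],255]], newtons=80)

```text
clock: 4.95
eef_pos: [0.4822, -0.0514, 0.0585]
orientation: [[-0.155, 0.988, 0.002], [0.988, 0.155, 0.001], [0.0, 0.002, -1.0]]
wrist_force: [-1.0, 1.0, 7.6]
gripper_width: 0.173
grasp_force: 78.4
```

```bash
python3 -c "
from h import *
st()"
```

```text
t 4.95 p [ 0.4822 -0.0514  0.0585] yaw 98.9 z [ 2.3e-03  7.0e-04 -1.0e+00] F [-1.   1.   7.6] M [ 0.13  0.17 -0.02] w 0.173 g 78.4
```

Emit:
play_rows(rows=[[[0,0,-0.5],[0,0,0],255],[[0,0,-0.9],[0,0,0],255],[[0,0,-0.9],[0,0,0],255],[[0,0,-0.9],[0,0,0],255],[[0,0,-0.9],[0,0,0],255],[[0,0,-0.9],[0,0,0],255],[[0,0,-0.9],[0,0,0],255],[[0.79,0.36,0],[0,0,0],255],[[0.79,0.36,0],[0,0,0],255],[[0.79,0.36,0],[0,0,0],255],[[0.79,0.36,0],[0,0,0],255],[[0.79,0.36,0],[0,0,0],255],[[0.79,0.36,0],[0,0,0],255],[[0.79,0.36,0],[0,0,0],255],[[0.79,0.36,0],[0,0,0],255],[[0,0,0],[0,0,-0.9],255],[[0,0,0],[0,0,0],255],[[0,0,0],[0,0,0],255]])

```text
clock: 6.45
eef_pos: [0.537, 0.1484, 0.2344]
orientation: [[-0.23, 0.973, -0.0], [0.973, 0.23, -0.0], [-0.0, -0.0, -1.0]]
wrist_force: [-0.6, -0.4, -1.3]
gripper_width: 0.17
grasp_force: 78.6
```

```bash
python3 - <<'E'
from h import *
s=st();p,d=robot.get_image("wrist");ps,ds=robot.get_image("side")
np.savez("pics/w2.npz",d=d,ds=ds,pos=s["eef_pos"],R=s["orientation"])
a=cv2.resize(p[60:384,106:406,::-1],None,fx=1.333,fy=1.333);b=cv2.resize(ps[130:274,190:340,::-1],(400,384))
cv2.imwrite("pics/ws2.png",np.hstack([cv2.resize(a,(400,432)),cv2.copyMakeBorder(b,0,48,0,0,0)]))
P=cloud("wrist",d,s).reshape(-1,3);R=np.array(s["orientation"]);Q=(P-s["eef_pos"])@R
k=(abs(Q[:,1])<.012)&(abs(Q[:,0])<.05)&(Q[:,2]>-.045)&(Q[:,2]<0.0);q=Q[k];print(len(q),q.min(0),q.max(0))
k=(q[:,2]<-.022);print(np.percentile(q[k],[1,50,99],axis=0))
E
```

```text
t 6.45 p [0.537  0.1484 0.2344] yaw 103.28 z [-2.e-04 -5.e-04 -1.e+00] F [-0.6 -0.4 -1.3] M [-0.02 -0.02 -0.05] w 0.17 g 78.6
5217 [-0.02512986 -0.01198558 -0.04498854] [ 0.02788413  0.0119787  -0.00580929]
[[-2.35251748e-02 -1.11845263e-02 -4.36129039e-02]
 [ 6.47428130e-03 -9.58570095e-05 -2.89425964e-02]
 [ 2.71671984e-02  1.11802771e-02 -2.31174311e-02]]
```

View pics/ws2.png

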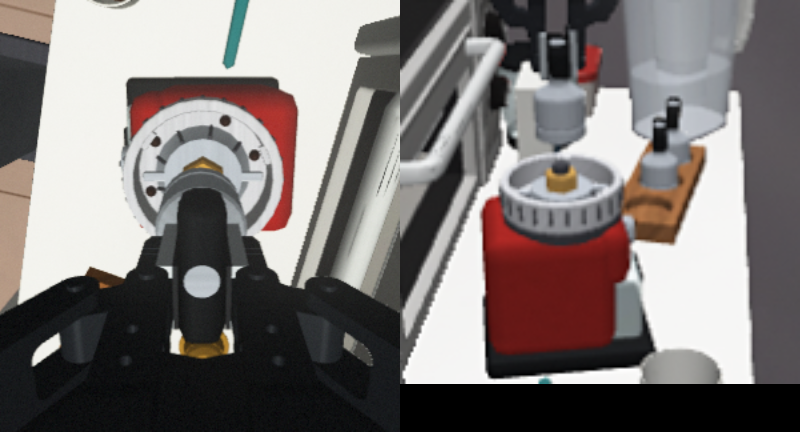

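Emit:
play_rows(rows=[[[0.04,0,0.2],[0,0,0],255],[[0,0,0.3],[0,0,0],255],[[0,0,0.2],[0,0,0],255],[[0,0,0.1],[0,0,0],255],[[0,0,0.1],[0,0,0],255],[[0,0,0.05],[0,0,0],255],[[0,0,0.05],[0,0,0],255],[[0,0,0.05],[0,0,0],255],[[0,0,0.05],[0,0,0],255],[[0,0,0.05],[0,0,0],255],[[0,0,0.05],[0,0,0],255],[[0,0,0.05],[0,0,0],255]])

```text
clock: 7.55
eef_pos: [0.537, 0.1503, 0.1967]
orientation: [[-0.232, 0.973, 0.0], [0.973, 0.232, 0.0], [0.0, 0.0, -1.0]]
wrist_force: [-0.1, -0.3, -1.5]
gripper_width: 0.17
grasp_force: 78.6
```

```bash
python3 -c "
from h import *
st()"
```

```text
t 7.55 p [0.537  0.1503 0.1967] yaw 103.41 z [ 1.e-04  1.e-04 -1.e+00] F [-0.1 -0.3 -1.5] M [0.05 0.01 0.04] w 0.17 g 78.6
```

Emit:
play_rows(rows=[[[0,0,0.05],[0,0,0],255],[[0,0,0.05],[0,0,0],255],[[0,0,0.05],[0,0,0],255],[[0,0,0.05],[0,0,0],255],[[0,0,0.04],[0,0,0],255],[[0,0,0],[0,0,0],255],[[0,0,0],[0,0,0],255]])

```text
clock: 8.13
eef_pos: [0.5371, 0.1503, 0.1906]
orientation: [[-0.232, 0.973, 0.0], [0.973, 0.232, 0.001], [0.001, 0.001, -1.0]]
wrist_force: [-3.7, -1.5, 6.4]
gripper_width: 0.173
grasp_force: 79.9
```

```bash
python3 -c "
from h import *
st()"
```

```text
t 8.13 p [0.5371 0.1503 0.1906] yaw 103.4 z [ 4.e-04  8.e-04 -1.e+00] F [-3.7 -1.5  6.4] M [-0.17  0.78 -0.  ] w 0.173 g 79.9
```

Emit:
play_rows(rows=[[[0,0,0],[0,0,-0.5],255],[[0,0,0],[0,0,-0.5],255],[[0,0,0],[0,0,-0.5],255],[[0,0,0],[0,0,-0.5],255],[[0,0,0],[0,0,-0.5],255],[[0,0,0],[0,0,-0.5],255],[[0,0,0],[0,0,0],255]], newtons=100)

```text
clock: 8.72
eef_pos: [0.5382, 0.1501, 0.1906]
orientation: [[-0.477, 0.879, 0.003], [0.879, 0.477, 0.001], [-0.001, 0.003, -1.0]]
wrist_force: [1.2, -1.3, 4.9]
gripper_width: 0.166
grasp_force: 99.1
```

```bash
python3 -c "
from h import *
st()"
```

```text
t 8.72 p [0.5382 0.1501 0.1906] yaw 118.49 z [ 2.7e-03  7.0e-04 -1.0e+00] F [ 1.2 -1.3  4.9] M [-0.16 -0.27  0.05] w 0.166 g 99.1
```

Emit:
play_rows(rows=[[[0,0,0],[0,0,-0.5],255],[[0,0,0],[0,0,-0.5],255],[[0,0,0],[0,0,-0.5],255],[[0,0,0],[0,0,-0.5],255],[[0,0,0],[0,0,0],255]])

```text
clock: 9.13
eef_pos: [0.5382, 0.1503, 0.1906]
orientation: [[-0.622, 0.783, 0.003], [0.783, 0.622, 0.001], [-0.001, 0.003, -1.0]]
wrist_force: [0.5, -1.4, 6.2]
gripper_width: 0.166
grasp_force: 99.1
```

```bash
python3 -c "
from h import *
st()"
```

```text
t 9.13 p [0.5382 0.1503 0.1906] yaw 128.43 z [ 2.7e-03  8.0e-04 -1.0e+00] F [ 0.5 -1.4  6.2] M [-0.06 -0.34  0.07] w 0.166 g 99.1
```

Emit:
play_rows(rows=[[[0,0,-0.2],[0,0,0],255],[[0,0,-0.4],[0,0,0],255],[[0,0,-0.5],[0,0,0.9],255],[[0,0,-0.4],[0,0,1],255],[[0,0,0],[0,0,1],255],[[0,0,0],[0,0,1],255],[[0,0,0],[0,0,1],255],[[0,0,0],[0,0,1],255],[[-0.8,-0.36,0],[0,0,0],255],[[-0.8,-0.36,0],[0,0,0],255],[[-0.8,-0.36,0],[0,0,0],255],[[-0.8,-0.36,0],[0,0,0],255],[[-0.8,-0.36,0],[0,0,0],255],[[-0.8,-0.36,0],[0,0,0],255],[[-0.8,-0.36,0],[0,0,0],255],[[-0.8,-0.36,0],[0,0,0],255],[[0,0,0],[0,0,0],255],[[0,0,0],[0,0,0],255]])

```text
clock: 10.63
eef_pos: [0.4806, -0.0541, 0.2347]
orientation: [[-0.15, 0.989, -0.001], [0.989, 0.15, 0.001], [0.001, -0.001, -1.0]]
wrist_force: [0.3, 1.2, -1.6]
gripper_width: 0.17
grasp_force: 98.2
```

```bash
python3 -c "
from h import *
st()"
```

```text
t 10.63 p [ 0.4806 -0.0541  0.2347] yaw 98.64 z [-6.e-04  5.e-04 -1.e+00] F [ 0.3  1.2 -1.6] M [ 0.03 -0.02  0.02] w 0.17 g 98.2
```

Emit:
play_rows(rows=[[[0.1,-0.02,0.5],[0,0,0],255],[[0,0,1],[0,0,0],255],[[0,0,1],[0,0,0],255],[[0,0,1],[0,0,0],255],[[0,0,0.9],[0,0,0],255],[[0,0,0.5],[0,0,0],255],[[0,0,0.3],[0,0,0],255],[[0,0,0.2],[0,0,0],255],[[0,0,0.2],[0,0,0],255],[[0,0,0.2],[0,0,0],255],[[0,0,0.05],[0,0,0],255],[[0,0,0],[0,0,0],255]])

```text
clock: 11.63
eef_pos: [0.4805, -0.0498, 0.0592]
orientation: [[-0.155, 0.988, 0.0], [0.988, 0.155, 0.0], [0.0, 0.0, -1.0]]
wrist_force: [-0.2, 0.8, -0.7]
gripper_width: 0.167
grasp_force: 98.2
```

```bash
python3 -c "
from h import *
st()"
```

```text
t 11.63 p [ 0.4805 -0.0498  0.0592] yaw 98.89 z [ 4.e-04  2.e-04 -1.e+00] F [-0.2  0.8 -0.7] M [ 0.03 -0.03  0.02] w 0.167 g 98.2
```

Emit:
play_rows(rows=[[[0,0,0.02],[0,0,0],0],[[0,0,0],[0,0,0],0],[[0,0,0],[0,0,0],0],[[0,0,0],[0,0,0],0],[[0,0,0],[0,0,0],0],[[0,0,0],[0,0,0],0],[[0,0,-0.6],[0,0,0],0],[[0,0,-0.9],[0,0,0],0],[[0,0,-0.9],[0,0,0],0],[[0,0,-0.9],[0,0,0],0],[[0,0,-0.9],[0,0,0],0],[[-0.9,-0.3,0],[0,0,0],0],[[-0.9,-0.3,0],[0,0,0.4],0],[[0,0,0],[0,0,0.4],0],[[0,0,0],[0,0,0],0],[[0,0,0],[0,0,0],0]])

```text
clock: 12.97
eef_pos: [0.4708, -0.1058, 0.1845]
orientation: [[-0.086, 0.996, -0.0], [0.996, 0.086, 0.0], [0.0, -0.0, -1.0]]
wrist_force: [-0.5, 0.3, -0.2]
gripper_width: 1.001
grasp_force: 0.0
```

```bash
python3 -c "
from h import *
keys()"
```

```text
t 12.97 p [ 0.4708 -0.1058  0.1845] yaw 94.95 z [-0.e+00  4.e-04 -1.e+00] F [-0.5  0.3 -0.2] M [ 0.01 -0.03 -0.02] w 1.001 g 0.0
key 0.4795 -0.0494 size 0.0164 0.0532 ang 98.8 1283
key 0.472 -0.112 size 0.0164 0.0523 ang 94.6 1060
key 0.4601 -0.1734 size 0.0166 0.0535 ang 90.4 916
```

View pics/last.png

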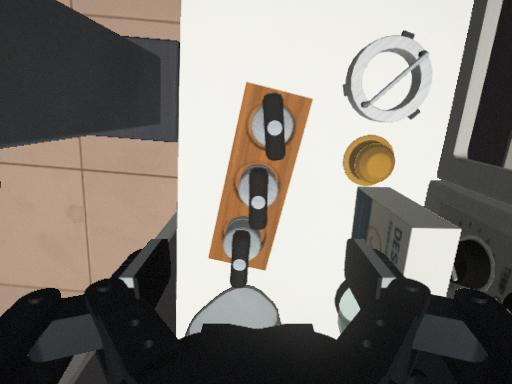

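Key 1 is back in its hole, upright (bar at about (275,125)). The middle key's bar is at about (258,198), and the jug stands close to the third key.

Emit:
play_rows(rows=[[[-0.2,0.02,0.4],[0,0,0.05],0],[[0,0,1],[0,0,0],0],[[0,0,1],[0,0,0],0],[[0,0,1],[0,0,0],0],[[0,0,0.6],[0,0,0],0],[[0,0,0.2],[0,0,0],100],[[0,0,0],[0,0,0],255],[[0,0,0],[0,0,0],255],[[0,0,0],[0,0,0],255],[[0,0,0],[0,0,0],255],[[0,0,0],[0,0,0],255],[[0,0,0],[0,0,0],255],[[0,0,0],[0,0,0],255],[[0,0,0],[0,0,0],255]], newtons=80)

```text
clock: 14.18
eef_pos: [0.4729, -0.1119, 0.0597]
orientation: [[-0.081, 0.997, 0.002], [0.997, 0.081, 0.0], [0.0, 0.002, -1.0]]
wrist_force: [-0.6, 1.0, 5.4]
gripper_width: 0.172
grasp_force: 78.0
```

```bash
python3 -c "
from h import *
st()"
```

```text
t 14.18 p [ 0.4729 -0.1119  0.0597] yaw 94.67 z [ 2.3e-03  5.0e-04 -1.0e+00] F [-0.6  1.   5.4] M [0.2  0.16 0.07] w 0.172 g 78.0
```

Emit:
play_rows(rows=[[[0,0,-0.5],[0,0,0],255],[[0,0,-0.9],[0,0,0],255],[[0,0,-0.9],[0,0,0],255],[[0,0,-0.9],[0,0,0],255],[[0,0,-0.9],[0,0,0],255],[[0,0,-0.9],[0,0,0],255],[[0,0,-0.9],[0,0,0],255],[[0.86,0.28,0],[0,0,0],255],[[0.86,0.28,0],[0,0,0],255],[[0.86,0.28,0],[0,0,0],255],[[0.86,0.28,0],[0,0,0],255],[[0.86,0.28,0],[0,0,0],255],[[0.86,0.28,0],[0,0,0],255],[[0.86,0.28,0],[0,0,0],255],[[0.86,0.28,0],[0,0,0],255],[[0.86,0.28,0],[0,0,0],255],[[0.82,0.28,0],[0,0,0],255],[[0,0,0],[0,0,-0.9],255],[[0,0,0],[0,0,-0.85],255],[[0,0,0],[0,0,0],255]])

```text
clock: 15.85
eef_pos: [0.5346, 0.1512, 0.2357]
orientation: [[-0.236, 0.972, -0.0], [0.972, 0.236, -0.0], [-0.0, -0.0, -1.0]]
wrist_force: [0.6, 1.3, -1.6]
gripper_width: 0.173
grasp_force: 78.5
```

```bash
cat >> h.py <<'E'
def held():
    s=st();p,d=robot.get_image("wrist")
    P=cloud("wrist",d,s).reshape(-1,3);R=np.array(s["orientation"]);Q=(P-s["eef_pos"])@R
    q=Q[(abs(Q[:,1])<.009)&(abs(Q[:,0])<.05)&(Q[:,2]>-.036)&(Q[:,2]<-.022)]
    a,b=np.percentile(q[:,0],[.2,99.8]);o=(a+b)/2;print("bar x",a,b,"offset",o,"key at",(s["eef_pos"]+o*R[:,0])[:2].round(4))
    return s,p,d
E
python3 -c "
from h import *
held()"
```

```text
t 15.85 p [0.5346 0.1512 0.2357] yaw 103.65 z [-0. -0. -1.] F [ 0.6  1.3 -1.6] M [-0.01  0.03 -0.  ] w 0.173 g 78.5
bar x -0.026333597537267148 0.026022211077206942 offset -0.00015569323003010276 key at [0.5346 0.1511]
```

Emit:
play_rows(rows=[[[-0.03,0.07,0.2],[0,0,0.03],255],[[0,0,0.3],[0,0,0],255],[[0,0,0.2],[0,0,0],255],[[0,0,0.1],[0,0,0],255],[[0,0,0.1],[0,0,0],255],[[0,0,0.05],[0,0,0],255],[[0,0,0.05],[0,0,0],255],[[0,0,0.05],[0,0,0],255],[[0,0,0.05],[0,0,0],255],[[0,0,0.05],[0,0,0],255],[[0,0,0.05],[0,0,0],255],[[0,0,0.05],[0,0,0],255]])

```text
clock: 16.9
eef_pos: [0.5385, 0.1501, 0.2037]
orientation: [[-0.229, 0.974, 0.003], [0.974, 0.229, 0.003], [0.003, 0.004, -1.0]]
wrist_force: [-16.8, -5.7, 55.8]
gripper_width: 0.173
grasp_force: 87.5
```

```bash
python3 -c "
from h import *
st()"
```

```text
t 16.9 p [0.5385 0.1501 0.2037] yaw 103.22 z [ 0.0035  0.0034 -1.    ] F [-16.8  -5.7  55.8] M [-1.27  4.68  0.13] w 0.173 g 87.5
```

Emit:
play_rows(rows=[[[0,0,-0.14],[0,0,0],255],[[0,0,0],[0,0,-0.6],255],[[0,0,0],[0,0,-0.6],255],[[0,0,0],[0,0,0.8],255],[[0,0,0],[0,0,0.8],255],[[0,0,0],[0,0,0.8],255],[[0,0,0],[0,0,-0.6],255],[[0,0,0],[0,0,-0.6],255],[[0.03,0,0],[0,0,0],255],[[-0.06,0,0],[0,0,0],255],[[0.03,0.03,0],[0,0,0],255],[[0,-0.06,0],[0,0,0],255],[[0,0.03,0],[0,0,0],255]])

```text
clock: 17.98
eef_pos: [0.539, 0.151, 0.2045]
orientation: [[-0.229, 0.973, 0.005], [0.973, 0.229, 0.002], [0.001, 0.005, -1.0]]
wrist_force: [-1.4, 0.2, 11.5]
gripper_width: 0.172
grasp_force: 80.4
```

```bash
python3 -c "
from h import *
held()"
```

```text
t 17.98 p [0.539  0.151  0.2045] yaw 103.24 z [ 0.0049  0.0025 -1.    ] F [-1.4  0.2 11.5] M [-0.03  0.51 -0.06] w 0.172 g 80.4
bar x -0.026302448313339874 0.02601724120017918 offset -0.0001426035565803476 key at [0.539  0.1509]
```

Emit:
play_rows(rows=[[[0,-0.04,0],[0,0,0],255],[[0,-0.04,0],[0,0,0],255],[[0,0,0],[0,0,-0.5],255],[[0,0,0],[0,0,0.5],255],[[0,-0.03,0],[0,0,0.5],255],[[0,0,0],[0,0,-0.5],255],[[0,0,0],[0,0,0],255]])

```text
clock: 18.62
eef_pos: [0.5364, 0.1503, 0.2045]
orientation: [[-0.231, 0.973, 0.006], [0.973, 0.231, 0.002], [0.001, 0.006, -1.0]]
wrist_force: [2.2, 0.1, 8.2]
gripper_width: 0.173
grasp_force: 79.9
```

```bash
python3 -c "
from h import *
st()"
```

```text
t 18.62 p [0.5364 0.1503 0.2045] yaw 103.36 z [ 0.006   0.0024 -1.    ] F [2.2 0.1 8.2] M [ 0.17 -0.49 -0.05] w 0.173 g 79.9
```

Emit:
play_rows(rows=[[[0,0,-0.3],[0,0,0],255],[[0,0,-0.4],[0,0,0],255],[[0,0,-0.4],[0,0,0.85],255],[[0,0,0],[0,0,0.9],255],[[-0.85,-0.29,0],[0,0,0],255],[[-0.85,-0.29,0],[0,0,0],255],[[-0.85,-0.29,0],[0,0,0],255],[[-0.85,-0.29,0],[0,0,0],255],[[-0.85,-0.29,0],[0,0,0],255],[[-0.85,-0.29,0],[0,0,0],255],[[-0.85,-0.29,0],[0,0,0],255],[[-0.85,-0.29,0],[0,0,0],255],[[-0.85,-0.29,0],[0,0,0],255],[[-0.85,-0.25,0],[0,0,0],255],[[0,0,0],[0,0,0],255],[[0,0,0],[0,0,0],255]])

```text
clock: 19.95
eef_pos: [0.4679, -0.1129, 0.2357]
orientation: [[-0.075, 0.997, 0.0], [0.997, 0.075, 0.0], [0.0, 0.0, -1.0]]
wrist_force: [0.7, 0.5, -2.1]
gripper_width: 0.172
grasp_force: 78.5
```

```bash
python3 -c "
from h import *
held()"
```

```text
t 19.95 p [ 0.4679 -0.1129  0.2357] yaw 94.28 z [ 4.e-04  3.e-04 -1.e+00] F [ 0.7  0.5 -2.1] M [ 0.06  0.02 -0.02] w 0.172 g 78.5
bar x -0.026349272814419806 0.026030712680346034 offset -0.00015928006703688595 key at [ 0.4679 -0.113 ]
```

Emit:
play_rows(rows=[[[0.03,0.11,0.5],[0,0,0],255],[[0,0,1],[0,0,0],255],[[0,0,1],[0,0,0],255],[[0,0,1],[0,0,0],255],[[0,0,0.9],[0,0,0],255],[[0,0,0.5],[0,0,0],255],[[0,0,0.3],[0,0,0],255],[[0,0,0.2],[0,0,0],255],[[0,0,0.2],[0,0,0],255],[[0,0,0.2],[0,0,0],255],[[0,0,0.04],[0,0,0],255],[[0,0,0],[0,0,0],255]])

```text
clock: 21.0
eef_pos: [0.4719, -0.11, 0.0602]
orientation: [[-0.079, 0.997, 0.001], [0.997, 0.079, 0.0], [0.0, 0.001, -1.0]]
wrist_force: [0.2, 0.1, -1.3]
gripper_width: 0.172
grasp_force: 78.6
```

```bash
python3 -c "
from h import *
st()"
```

```text
t 21.0 p [ 0.4719 -0.11    0.0602] yaw 94.51 z [ 5.e-04  2.e-04 -1.e+00] F [ 0.2  0.1 -1.3] M [ 0.01 -0.03  0.02] w 0.172 g 78.6
```

Emit:
play_rows(rows=[[[0,0,0.02],[0,0,0],0],[[0,0,0],[0,0,0],0],[[0,0,0],[0,0,0],0],[[0,0,0],[0,0,0],0],[[0,0,0],[0,0,0],0],[[0,0,0],[0,0,0],0],[[0,0,-0.6],[0,0,0],0],[[0,0,-0.9],[0,0,0],0],[[0,0,-0.9],[0,0,0],0],[[0,0,-0.9],[0,0,0],0],[[0,0,-0.9],[0,0,0],0],[[0,0,0],[0,0,0.4],0],[[0,0,0],[0,0,0.4],0],[[0,0,0],[0,0,0],0]])

```text
clock: 22.17
eef_pos: [0.4718, -0.1101, 0.186]
orientation: [[-0.007, 1.0, 0.001], [1.0, 0.007, 0.001], [0.001, 0.001, -1.0]]
wrist_force: [-0.9, -0.2, -0.2]
gripper_width: 1.004
grasp_force: 0.0
```

```bash
python3 - <<'E'
from h import *
P=cloud("top",np.load("pics/top.npy")).reshape(-1,3)
for lo,hi in((.03,.08),(.08,.13),(.13,.18),(.18,.23),(.23,.3),(.3,.4)):
  q=P[(P[:,2]>lo)&(P[:,2]<hi)&(P[:,0]>.38)&(P[:,0]<.53)&(P[:,1]<-.2)]
  if len(q): i=q[:,1].argmax();print(lo,len(q),q[i].round(3),"x",q[:,0].min().round(3),q[:,0].max().round(3))
keys()
E
```

```text
0.03 407 [ 0.47  -0.242  0.072] x 0.394 0.53
0.08 889 [ 0.476 -0.239  0.128] x 0.388 0.53
0.13 1317 [ 0.471 -0.234  0.174] x 0.38 0.53
0.18 1764 [ 0.476 -0.228  0.221] x 0.38 0.53
0.23 5357 [ 0.468 -0.232  0.231] x 0.38 0.53
t 22.17 p [ 0.4718 -0.1101  0.186 ] yaw 90.42 z [ 1.3e-03  5.0e-04 -1.0e+00] F [-0.9 -0.2 -0.2] M [0.01 0.01 0.  ] w 1.004 g 0.0
key 0.4796 -0.0495 size 0.0166 0.0542 ang 99.1 1293
key 0.4715 -0.1111 size 0.0165 0.0538 ang 94.7 1072
key 0.4603 -0.1734 size 0.0536 0.0163 ang 89.7 913
```

Emit:
play_rows(rows=[[[-0.7,-0.13,0],[0,0,0.05],0],[[-0.7,-0.13,0],[0,0,0],0],[[-0.7,-0.13,0],[0,0,0],0],[[0,0,0.4],[0,0,0],0],[[0,0,0.9],[0,0,0],0],[[0,0,0.9],[0,0,0],0],[[0,0,0.9],[0,0,0],0],[[0,0,0.7],[0,0,0],0],[[0,0,0.4],[0,0,0],50],[[0,0,0],[0,0,0],255],[[0,0,0],[0,0,0],255],[[0,0,0],[0,0,0],255],[[0,0,0],[0,0,0],255],[[0,0,0],[0,0,0],255],[[0,0,0],[0,0,0],255],[[0,0,0],[0,0,0],255],[[0,0,0],[0,0,0],255]], newtons=100)

```text
clock: 23.63
eef_pos: [0.4611, -0.1734, 0.0605]
orientation: [[-0.005, 1.0, 0.002], [1.0, 0.005, 0.0], [0.0, 0.002, -1.0]]
wrist_force: [-0.9, 0.2, 6.8]
gripper_width: 0.166
grasp_force: 97.7
```

```bash
python3 -c "
from h import *
st()"
```

```text
t 23.63 p [ 0.4611 -0.1734  0.0605] yaw 90.27 z [ 0.002  0.    -1.   ] F [-0.9  0.2  6.8] M [ 0.09  0.28 -0.  ] w 0.166 g 97.7
```

Emit:
play_rows(rows=[[[0,0,-0.5],[0,0,0],255],[[0,0,-0.9],[0,0,0],255],[[0,0,-0.9],[0,0,0],255],[[0,0,-0.9],[0,0,0],255],[[0,0,-0.9],[0,0,0],255],[[0,0,-0.9],[0,0,0],255],[[0,0,-0.9],[0,0,0],255],[[0.9,0.22,0],[0,0,0],255],[[0.9,0.22,0],[0,0,0],255],[[0.9,0.22,0],[0,0,0],255],[[0.9,0.22,0],[0,0,0],255],[[0.9,0.22,0],[0,0,0],255],[[0.9,0.22,0],[0,0,0],255],[[0.9,0.22,0],[0,0,0],255],[[0.9,0.22,0],[0,0,0],255],[[0.9,0.22,0],[0,0,0],255],[[0.9,0.22,0],[0,0,0],255],[[0.9,0.22,0],[0,0,0],255],[[0.9,0.22,0],[0,0,0],255]])

```text
clock: 25.22
eef_pos: [0.5379, 0.1525, 0.2367]
orientation: [[-0.005, 1.0, 0.0], [1.0, 0.005, 0.0], [0.0, 0.0, -1.0]]
wrist_force: [-0.1, -0.1, -1.7]
gripper_width: 0.167
grasp_force: 98.0
```

Emit:
play_rows(rows=[[[0,0,0],[0,0,-0.88],255],[[0,0,0],[0,0,-0.88],255],[[0,0,0],[0,0,-0.88],255],[[0,0,0],[0,0,0],255],[[0,0,0],[0,0,0],255]])

```text
clock: 25.63
eef_pos: [0.5379, 0.151, 0.2366]
orientation: [[-0.23, 0.973, 0.0], [0.973, 0.23, 0.0], [0.0, 0.0, -1.0]]
wrist_force: [1.0, 0.4, -1.1]
gripper_width: 0.168
grasp_force: 97.9
```

```bash
python3 -c "
from h import *
s,p,d=held();cv2.imwrite('pics/w3.png',p[:,:,::-1])"
```

```text
t 25.63 p [0.5379 0.151  0.2366] yaw 103.31 z [ 1.e-04  3.e-04 -1.e+00] F [ 1.   0.4 -1.1] M [ 0.04  0.01 -0.  ] w 0.168 g 97.9
bar x -0.02579907581777978 0.026441195262618802 offset 0.00032105972241951164 key at [0.5378 0.1513]
```

View pics/w3.png

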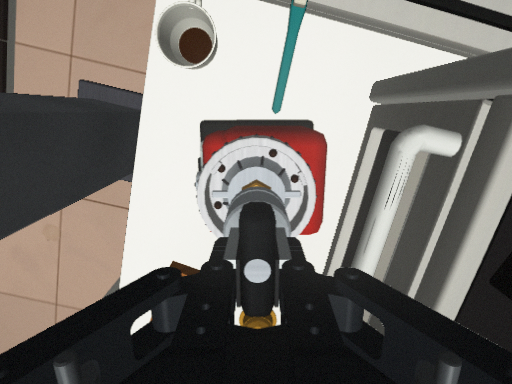

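The burr still shows a nut corner straight up the image at (256,183), so it is aligned with this yaw. Descending.

Emit:
play_rows(rows=[[[-0.01,-0.04,0.2],[0,0,0],255],[[0,0,0.3],[0,0,0],255],[[0,0,0.2],[0,0,0],255],[[0,0,0.1],[0,0,0],255],[[0,0,0.1],[0,0,0],255],[[0,0,0.05],[0,0,0],255],[[0,0,0.05],[0,0,0],255],[[0,0,0.05],[0,0,0],255],[[0,0,0.05],[0,0,0],255],[[0,0,0.05],[0,0,0],255],[[0,0,0],[0,0,0],255]])

```text
clock: 26.6
eef_pos: [0.5369, 0.1505, 0.2017]
orientation: [[-0.233, 0.973, -0.0], [0.973, 0.233, -0.0], [-0.0, -0.0, -1.0]]
wrist_force: [-0.3, 0.7, -1.7]
gripper_width: 0.167
grasp_force: 97.9
```

```bash
python3 -c "
from h import *
st()"
```

```text
t 26.6 p [0.5369 0.1505 0.2017] yaw 103.45 z [-2.e-04 -1.e-04 -1.e+00] F [-0.3  0.7 -1.7] M [ 0.01  0.01 -0.03] w 0.167 g 97.9
```

Emit:
play_rows(rows=[[[0,0,0.06],[0,0,0],255],[[0,0,0.06],[0,0,0],255],[[0,0,0.06],[0,0,0],255],[[0,0,0.06],[0,0,0],255],[[0,0,0.06],[0,0,0],255],[[0,0,0.04],[0,0,0],255],[[0,0,0],[0,0,0],255],[[0,0,0],[0,0,0],255],[[0,0,0],[0,0,0],255]])

```text
clock: 27.35
eef_pos: [0.5371, 0.1507, 0.1925]
orientation: [[-0.233, 0.973, 0.0], [0.973, 0.233, 0.001], [0.001, 0.001, -1.0]]
wrist_force: [-3.4, 0.2, 6.6]
gripper_width: 0.17
grasp_force: 99.2
```

```bash
python3 -c "
from h import *
st()"
```

```text
t 27.35 p [0.5371 0.1507 0.1925] yaw 103.46 z [ 4.e-04  8.e-04 -1.e+00] F [-3.4  0.2  6.6] M [ 0.07  0.56 -0.01] w 0.17 g 99.2
```

Emit:
play_rows(rows=[[[0,0,0],[0,0,-0.5],255],[[0,0,0],[0,0,-0.5],255],[[0,0,0],[0,0,-0.5],255],[[0,0,0],[0,0,-0.5],255],[[0,0,0],[0,0,-0.5],255],[[0,0,0],[0,0,-0.5],255],[[0,0,0],[0,0,0],255]], newtons=120)

```text
clock: 27.93
eef_pos: [0.5371, 0.1514, 0.1925]
orientation: [[-0.479, 0.878, 0.001], [0.878, 0.479, 0.002], [0.001, 0.001, -1.0]]
wrist_force: [-2.3, 1.9, 5.9]
gripper_width: 0.158
grasp_force: 117.3
```

```bash
python3 -c "
from h import *
st()"
```

```text
t 27.93 p [0.5371 0.1514 0.1925] yaw 118.6 z [ 6.0e-04  1.9e-03 -1.0e+00] F [-2.3  1.9  5.9] M [ 0.6  0.5 -0.1] w 0.158 g 117.3
```

Emit:
play_rows(rows=[[[0,0,0],[0,0,-0.5],255],[[0,0,0],[0,0,-0.5],255],[[0,0,0],[0,0,-0.5],255],[[0,0,0],[0,0,-0.5],255],[[0,0,0],[0,0,-0.5],255],[[0,0,0],[0,0,-0.5],255]])

```text
clock: 28.43
eef_pos: [0.5369, 0.1514, 0.1925]
orientation: [[-0.689, 0.725, 0.0], [0.725, 0.689, 0.002], [0.001, 0.001, -1.0]]
wrist_force: [-4.3, 2.2, 6.7]
gripper_width: 0.16
grasp_force: 117.5
```

```bash
python3 -c "
from h import *
st()"
```

```text
t 28.43 p [0.5369 0.1514 0.1925] yaw 133.56 z [ 3.0e-04  1.8e-03 -1.0e+00] F [-4.3  2.2  6.7] M [ 0.52  0.69 -0.3 ] w 0.16 g 117.5
```

Emit:
play_rows(rows=[[[0,0,0],[0,0,-0.5],255],[[0,0,0],[0,0,-0.5],255],[[0,0,0],[0,0,-0.5],255],[[0,0,0],[0,0,-0.5],255],[[0,0,0],[0,0,-0.5],255],[[0,0,0],[0,0,-0.5],255],[[0,0,0],[0,0,-0.5],255],[[0,0,0],[0,0,-0.5],255],[[0,0,0],[0,0,-0.5],255],[[0,0,0],[0,0,0],255],[[0,0,0],[0,0,0],255],[[0,0,0],[0,0,0],255]])

```text
clock: 29.43
eef_pos: [0.5367, 0.1512, 0.1926]
orientation: [[-0.913, 0.407, -0.0], [0.407, 0.913, 0.001], [0.001, 0.001, -1.0]]
wrist_force: [-3.7, 1.6, 7.1]
gripper_width: 0.167
grasp_force: 117.5
```

```bash
python3 -c "
from h import *
s,p,d=held()
ps,_=robot.get_image('side')
cv2.imwrite('pics/fin.png',np.hstack([cv2.resize(p[110:290,166:346,::-1],(500,500)),cv2.resize(ps[140:260,215:335,::-1],(300,500))]))"
```

```text
t 29.43 p [0.5367 0.1512 0.1926] yaw 155.96 z [-1.0e-04  1.4e-03 -1.0e+00] F [-3.7  1.6  7.1] M [ 0.41  0.88 -0.1 ] w 0.167 g 117.5
bar x -0.02547498399352023 0.026840378378977976 offset 0.0006826971927288723 key at [0.5361 0.1515]
```

View pics/fin.png

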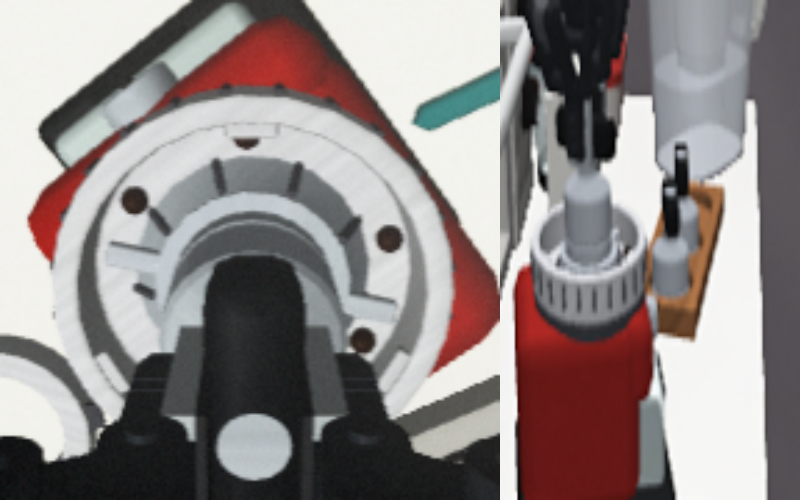

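In the final picture the burr arms run from (130,255) to (372,307), which puts the burr about 41° (0.72 rad) counter-clockwise of its start. The key is seated, and the other two stand in the stand.

```bash
python3 -c "
from rig import robot
print(robot.hand_in())"
```

```text
the job is handed in; nothing more can be done
None
```

I handed the job in with the third key (the end of the stand farthest from the grinder) still gripped and fully home on the nut, and the burr turned about 0.72 rad counter-clockwise by camera estimate; the nearest key slipped round and the middle one stopped 13 mm short, and both are back upright in their own holes.

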